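Close the tea box, then open the descaler's safety cap

TASK

The kettle is to be descaled. First lower the lid of the open green tea box until it is shut, so that nothing splashes on the tea; then press the red safety cap of the white descaler bottle down, twist it counter-clockwise (seen from above) while it is down until it comes free, and lift it off. Finish holding the cap in the gripper, upright and about 6 cm above the bottle and straight over it: do not put it down or let go of it, keep the tea box shut, and do not knock over or push about the other things.

Things in the scene. Friction and masses are not known exactly. Their poses are not given: they have to be found in the camera images.
- tea_box: Dark green card tea box, 68 (x) x 98 (y) x 84 (z) mm with the lid shut, full and loose (0.6 kg), standing on a wooden hob cover whose top is at world z = 0.060. Origin: centre of its underside, z up. The lid is hinged along its +x upper edge, which faces away from the robot.
- tea_box_hinge (a point): Middle of the hinge line of the tea box lid: 34 mm along the box's +x and 83 mm above its underside; the hinge line runs along the box's y.
- tea_box_lid (a joint): Angle of the tea box lid in rad: 0 is shut and level, 1.57 stands straight up on the far (+x) edge, at most 1.69. The lid is a flat card 68 mm long from the hinge, 98 mm wide and 2 mm thick; it is light, with a slightly stiff hinge, and stays put when it stands steeply. Push it from its far side towards the box's -x and then down.
- lid_edge (a point): Middle of the free edge of the tea box lid, 68 mm from the hinge line.
- bottle: White descaler bottle with a blue band, 72 mm across, round, its shoulder 100 mm high, seated firmly in a heavy black rubber foot 100 mm across that grips the hob cover: it neither slides nor turns. Origin: centre of the foot's underside, z up; world z = 0.060. A black mark on the shoulder shows its +x.
- bottle_mouth (a point): Centre of the top of the bottle's neck, 129.5 mm above the bottle's origin, 6.5 mm below the inside of the closed cap's top.
- cap: Red ribbed push-and-turn cap, loose, round, 55 mm in diameter, 34 mm high, about 40 g; gripped across its diameter from above. Origin: centre of its lower rim, z up. Locked, its origin is 108 mm above the bottle's, the rim 8 mm above the shoulder, and its white pointer (+x) is over the bottle's black mark. It has nearly 2 mm of side play on the neck.
- cap_top (a point): Centre of the cap's top face, 34 mm above its origin. A spring holds the cap up with 4 N; pressed 4 mm it takes about 7 N; it turns only if at least 4 mm down (hard stop at 6.5 mm). Turned counter-clockwise (positive yaw) it passes a tooth and is free from 55 to 125 degrees off the locked direction (best 70 to 90) and lifts straight off. It does not turn clockwise.
- mug: Blue mug standing on the hob cover, 89 x 126 x 97 mm, loose; to be left alone. Origin: centre of its underside.
- salt_jar: Small salt jar with a black top, 41 mm across, 105 mm high, loose, on the hob cover; to be left alone. Origin: centre of its underside.
- jar: Jar with a green lid, 61 x 66 x 107 mm, loose, on the hob cover; to be left alone. Origin: centre of its underside.

How it is judged (in metres and radians):
On the way, in this order (a step that is already met when the one before it is completed fails the run):
1. the tea box lid is shut (value of joint tea_box_lid below 0.08 rad), for 0.2 s.
2. the cap is pressed down at least 3 mm, not yet turned (z of cap in the frame of bottle below 0.105 m and angle between the x axis of cap and the x axis of bottle, either way round below 0.4 rad), for 0.05 s.
3. the cap, still on the neck, is twisted past the tooth (angle between the x axis of cap and the x axis of bottle, either way round above 0.8 rad and z of cap in the frame of bottle below 0.113 m and horizontal distance between cap and bottle below 0.005 m), for 0.05 s.
At the end, for the whole second after the job is handed in: Tea box lid under 0.08 rad, box within 5 cm of its start; fingers hold the cap still, tilted under 0.25 rad, rim 32 to 122 mm above its locked height, within 3 cm of the bottle's axis, not touching the bottle; mug, salt jar and jar within 3 cm of their starts (value of joint tea_box_lid below 0.08 rad and z of cap in the frame of bottle between 0.14 and 0.23 m and horizontal distance between cap and bottle below 0.03 m and angle between cap's own z axis and vertical below 0.25 rad and contact force between the fingers and cap above 1 N and contact force between cap and bottle below 0.2 N and linear speed of cap below 0.03 m/s and distance of tea_box from where it was at the start of the episode below 0.05 m and distance of each of mug, salt_jar, jar from where it was at the start of the episode below 0.03 m); the arm keeps its last pose, push and grip.
It fails at once if the tea box is tipped or shoved about (angle between tea_box's own z axis and vertical above 0.3 rad or distance of tea_box from where it was at the start of the episode above 0.06 m).
It fails at once if the mug, salt jar or jar is knocked over or pushed about (distance of any of mug, salt_jar, jar from where it was at the start of the episode above 0.04 m or angle between any of mug, salt_jar, jar's own z axis and vertical above 0.5 rad).
It also fails if it takes over 56 s, if anything falls off the work surface, if the arm or the gripper's body presses on something with over 40 N, if the wrist force passes 120 N, or if a joint passes its speed limit or range.

ROBOT

A 6-joint arm with a two-finger parallel gripper is mounted at the origin on a cart in front of the work surface, level with it; the furniture and walls round the work are solid. World frame = base frame: x ahead of the robot, y to its left, z up, the work surface at z = 0. Lengths are in mm, angles in rad, forces in N, time in s.
With the tool pointing down it reaches from about 300 to 850 mm from the base axis. Payload 5.4 kg.
Tool frame: the origin (TCP) lies midway between the tips of the shut fingers; the grasp point (between the pads) lies 19 mm behind it (env.grip_point_offset is the distance from the TCP to the grasp point, in mm); z points along the fingers, y is the line along which they close (so a half turn about z gives the same grasp; the last joint's range is limited). The gripper opens to 85 mm and grips with 20 to 120 N. Pads are 22 mm wide; open, the fingers measure 114 mm over their backs; the gripper's body (76 mm by 85 mm) begins 54 mm behind the grasp point. The pads swing forward as they close: fully open they stand 13 mm farther back than shut.
Start: joints at [1.117, 0.158, 1.597, -0, 1.386, -0.21], TCP at [138.812, 557.976, 231.299] pointing down, gripper open.
Joint ranges: [-2.91, 2.91], [-0.94, 2.29], [0.18, 2.7], [-1.29, 4.43], [0.17, 2.64], [-3, 3]. Speed limits (rad/s): [2.57, 2.57, 3.14, 3.14, 3.14, 3.14].

INTERFACE

Orientations are given as [roll, pitch, yaw] about the fixed x, y, z axes, in that order (R = Rz(yaw) Ry(pitch) Rx(roll)).
In Python, from rig import env, optics gives the robot as it stands. The module is installed in compiled form; this text tells all that it offers.
- The arm moves only by the tool arm_command, never from a script. Its argument "rows" is a list of rows, each an object of numbers: "x", "y", "z": the shift along the tool's x, y, z in mm; "wx", "wy", "wz": the turn, a rotation vector about the tool's x, y, z in degrees. A call has 1 to 8 rows; each row shifts and turns the commanded pose from where the row before left it, along the tool's axes as they then stand; what a row does not reach is not made up. A row lasts 1/12 s, in which the tool goes at most 41.7 mm and 7.16 degrees, less where a joint would pass 70% of its speed; a pose out of reach is approached as far as the arm can. A call is refused whole if a number of a shift passes 41.7 or a number of a turn 7.16, either way. A call with a gripper value outside its range is refused whole. "grip" is the opening, from 0 (shut) to 1 (fully open), set as the call begins (left out, the last holds). The fingers move at their own pace and stop on an object; "squeeze" is the grip in N (left out, the last holds). Time passes only in rows, so rows that do not move let the fingers close. It gives the time, the measured TCP pose, the force, the opening and the grip force at its end, in the units of the state.
- env.state(): the state, without advancing time (a new reading comes with each control period).
- optics.get_image(name): name is "scene" or "side" or "wrist"; returns a dict with "image" (384x512x3 uint8, red, green, blue), "z_map" (384x512 float32, mm along the optical axis (not along the pixel's ray), 0 where there is no reading), "vertical_fov" (degrees; the focal length in pixels is half the picture's height over the tangent of half this angle, whatever the lens; pixels are square), "cx", "cy" (the principal point, pixels), "dist_coeffs" ([k1, k2, p1, p2, k3] as OpenCV has them; the pictures are not rectified), "origin" and "orientation" of the camera in the world; the wrist camera has in their place "hand_eye" (4x4, takes a point from camera to tool coordinates, whose origin is the TCP and whose axes are the flange's). Camera axes: x right, y down, z forward; pixel columns grow to the right and rows downward; lengths in mm; the calibration is good to about 2 mm. A picture is of the moment at which its call begins: read the wrist's pose just before it.
- env.job_done(): hands the job in; it is judged then, once.
The state is a dict: "clock": time; "joint_positions": joint angles; "qvel": joint speeds; "joint_torque": joint torques, N m; "eef_pos": TCP position; "tool_rot": TCP orientation; "ft_force": force on the tool from outside, world axes, zero at the start; "moment": the same for the moment, N m; "width": finger opening in mm; "finger_force": force on a finger pad.
Only numpy, scipy, OpenCV 4.12 (cv2) and the standard library are available. Lean on these libraries where they do the work, as an engineer would, in place of code of your own. Each camera call takes 0.05 s, during which the arm holds its last target. There are 200 camera calls.

## Working session

There is one attempt and no reset: what is moved stays moved. The work goes in short steps, Python scripts to look and compute and a tool call to move; the robot and the scene stay as the last step left them, time stands still between calls to the robot, and variables do not carry over. Pictures are saved under pics/ and viewed, at most 10 in all, crops included, and the job is handed in when it is done.

Besides the shell and the picture viewer there is one more tool, called after "Emit:" by a JSON object that holds its "fn" and its "kwargs". arm_command: Moves the arm, as the interface text tells. Its arguments: {"type":"object","properties":{"rows":{"type":"array"},"grip":{"type":"number"},"squeeze":{"type":"number"}},"required":["rows"]}

```bash
mkdir -p pics
cat > h.py <<'E'
import numpy as np, cv2
from rig import env, optics
from scipy.spatial.transform import Rotation as R
def grab(n):
    s=env.state(); d=optics.get_image(n)
    if n=="wrist":
        T=np.eye(4);T[:3,:3]=R.from_euler('xyz',s["tool_rot"]).as_matrix();T[:3,3]=s["eef_pos"];T=T@np.array(d["hand_eye"])
    else:
        T=np.eye(4);o=np.array(d["orientation"]);T[:3,:3]=o if o.shape==(3,3) else R.from_euler('xyz',o).as_matrix();T[:3,3]=d["origin"]
    d["T"]=T;h=d["image"].shape[0];f=h/2/np.tan(np.radians(d["vertical_fov"])/2)
    d["K"]=np.array([[f,0,d["cx"]],[0,f,d["cy"]],[0,0,1]]);return d
def rays(d,uv):
    p=cv2.undistortPoints(np.array(uv,float).reshape(-1,1,2),d["K"],np.array(d["dist_coeffs"],float)).reshape(-1,2)
    return np.c_[p,np.ones(len(p))]
def onz(d,uv,z):
    r=rays(d,uv)@d["T"][:3,:3].T;o=d["T"][:3,3];return o+r*((z-o[2])/r[:,2])[:,None]
def cloud(d):
    h,w=d["z_map"].shape;v,u=np.mgrid[:h,:w];r=rays(d,np.c_[u.ravel(),v.ravel()])
    return ((r*d["z_map"].reshape(-1,1))@d["T"][:3,:3].T+d["T"][:3,3]).reshape(h,w,3)
E
python3 - <<'E'
from h import *
s=env.state();print(s, env.grip_point_offset)
for n in ["scene","side","wrist"]:
    d=grab(n);cv2.imwrite(f"pics/{n}0.png",d["image"][...,::-1]);np.savez(f"{n}0.npz",im=d["image"],P=cloud(d),z=d["z_map"])
    print(n,d["T"].round(3).tolist(),d["vertical_fov"],d["dist_coeffs"])
E
```

```text
{'clock': 0.0, 'joint_positions': array([ 1.11685882e+00,  1.59080400e-01,  1.59824786e+00,  1.36989865e-05,
        1.38620743e+00, -2.10106301e-01]), 'qvel': array([-1.19321698e-03,  1.76810819e-04,  3.19629976e-05,  4.56951288e-04,
       -2.52810147e-04, -1.48304559e-03]), 'joint_torque': array([-1.46462899e-03, -3.95989966e+01, -3.31439102e+01, -1.88283425e-04,
        8.13363557e-03,  3.84594330e-06]), 'eef_pos': array([138.56450065, 557.42658055, 230.2914689 ]), 'tool_rot': array([-3.13969516e+00, -4.18412079e-04,  2.89775852e+00]), 'ft_force': array([-0.19613788, -0.56747467, -0.43780075]), 'moment': array([-0.06741537, -0.01015755,  0.05473235]), 'finger_force': 0.0, 'width': 85.16035914540181} 18.700000000000003
scene [[0.489, -0.519, 0.701, -73.149], [-0.872, -0.3, 0.386, -109.656], [0.01, -0.8, -0.599, 662.476], [0.0, 0.0, 0.0, 1.0]] 54.895534462709804 [-0.11492458  0.          0.          0.          0.        ]
side [[0.885, -0.198, 0.421, 171.119], [-0.464, -0.423, 0.778, -465.698], [0.025, -0.884, -0.467, 567.129], [0.0, 0.0, 0.0, 1.0]] 49.38579246856153 [-0.05828214  0.          0.          0.          0.        ]
wrist [[0.241, 0.917, 0.317, 56.589], [0.971, -0.227, -0.081, 578.579], [-0.002, 0.327, -0.945, 373.334], [0.0, 0.0, 0.0, 1.0]] 69.9084260387518 [-0.00765744  0.          0.          0.          0.        ]
```

View pics/scene0.png

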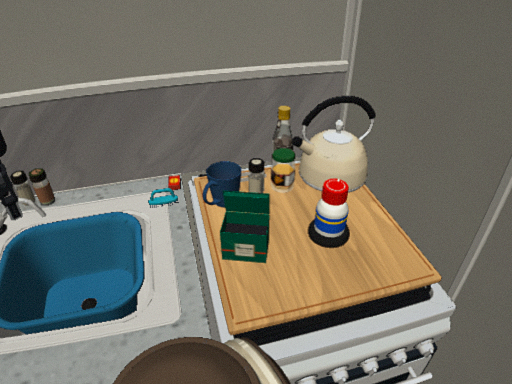

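View pics/side0.png

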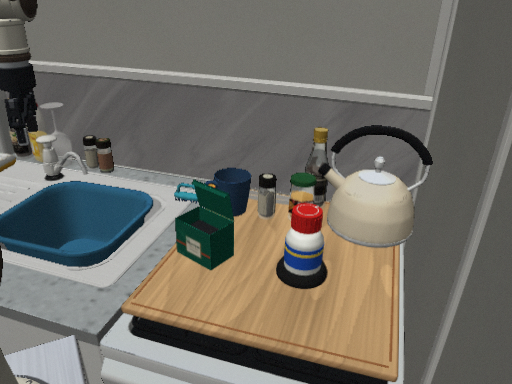

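The scene view shows the tea box at about (245,228) with its lid up, the capped bottle at (332,205), the mug (222,185), the salt jar (257,175), the jar (283,168) and the kettle (338,160). The side view agrees, and the arm is at far left. Next I'll measure positions from depth and colour masks.

```bash
cat > m.py <<'E'
from h import *
for n in ["scene","side"]:
    D=np.load(f"{n}0.npz");im,P,z=D["im"],D["P"],D["z"]
    hsv=cv2.cvtColor(im,cv2.COLOR_RGB2HSV);H,S,V=[hsv[...,i].astype(int) for i in range(3)]
    roi=(z>0)&(P[...,0]>350)&(P[...,2]>58)&(P[...,2]<330)&(np.abs(P[...,1])<450)
    def comp(m,name,k=1):
        c,l,st,ce=cv2.connectedComponentsWithStats((m&roi).astype(np.uint8))
        for i in (1+np.argsort(-st[1:,4]))[:k]:
            q=P[l==i];print(n,name,st[i],"lo",np.percentile(q,2,0).round(),"hi",np.percentile(q,98,0).round());
        return l==1+np.argmax(st[1:,4])
    red=comp(((H<6)|(H>174))&(S>150)&(V>90),"red")
    top=P[red];t=top[top[:,2]>np.percentile(top[:,2],97)-4]
    print(" cap top z",np.median(t[:,2]),"rect centre",cv2.minEnclosingCircle(t[:,:2].astype(np.float32)))
    g=comp((H>65)&(H<95)&(S>110)&(P[...,1]>0)&True,"green",2)
    q=P[g]; print(" green z hist",np.histogram(q[:,2],np.arange(60,240,10)))
    hi=q[q[:,2]>155]
    A=hi-hi.mean(0);nrm=np.linalg.svd(A,full_matrices=False)[2][2];print(" lid n",nrm.round(3),hi.mean(0).round(1), "top z",np.percentile(hi[:,2],99))
    ft=q[(q[:,2]>75)&(q[:,2]<130)]
    print(" box rect",cv2.minAreaRect(ft[:,:2].astype(np.float32)), cv2.minAreaRect(hi[:,:2].astype(np.float32)))
    comp((H>100)&(H<125)&(S>80)&(V<150),"blue",2)
    comp((H>60)&(H<95)&(S>110),"green",3)
    b=(V<45)&(S<120);comp(b,"black",4)
E
python3 m.py
```

```text
scene red [322 178  27  27 554] lo [542.  41. 171.] hi [591.  91. 204.]
 cap top z 202.23406442000197 rect centre ((569.9237670898438, 67.05785369873047), 28.39461898803711)
scene green [ 220  190   49   63 2115] lo [378. 157.  98.] hi [474. 264. 207.]
scene green [222 251  45  11 254] lo [376. 153.  63.] hi [413. 239.  86.]
 green z hist (array([  1,   2,   6,  45, 100, 305, 327, 329, 193, 130, 131, 131, 142,
        57, 211,   3,   0]), array([ 60,  70,  80,  90, 100, 110, 120, 130, 140, 150, 160, 170, 180,
       190, 200, 210, 220, 230]))
 lid n [-0.874 -0.377 -0.307] [447.8 219.9 183.8] top z 208.88480812606645
 box rect ((470.95697021484375, 239.93487548828125), (193.6146240234375, 103.96295166015625), 32.789730072021484) ((444.95599365234375, 218.9844512939453), (23.84271812438965, 94.4951171875), 23.914623260498047)
scene blue [ 203  161   38   46 1078] lo [477. 309.  77.] hi [596. 392. 157.]
scene blue [314 217  32  17 277] lo [533.  32.  94.] hi [567.  98. 121.]
scene green [ 220  190   49   63 2119] lo [378. 157.  98.] hi [474. 264. 207.]
scene green [222 251  45  11 257] 
[... 1211 characters left out ...]
51074219), 23.928735733032227)
side blue [ 206  168   45   48 1133] lo [506. 308.  73.] hi [592. 393. 157.]
side blue [284 250  38  21 440] lo [532.  31.  95.] hi [588.  80. 121.]
side green [ 176  180   58   90 3102] lo [376. 153.  67.] hi [470. 264. 207.]
side green [291 173  25  14 289] lo [656. 222. 160.] hi [709. 276. 168.]
side green [364 133   2   2   2] lo [780. 176. 283.] hi [783. 177. 285.]
side black [ 331  125  102   40 1025] lo [741.  77. 237.] hi [883. 220. 303.]
side black [277 257  50  32 710] lo [520.  19.  64.] hi [601.  92.  85.]
side black [191 220  27  15 187] lo [414. 205. 110.] hi [450. 261. 113.]
side black [259 174  18  14 174] lo [594. 273. 146.] hi [631. 306. 167.]
```

Run:
```python
from h import *
a=cv2.imread("pics/scene0.png")[150:270,190:370];b=cv2.imread("pics/side0.png")[165:295,165:345]
a=cv2.resize(a,None,fx=4.4,fy=4.4,interpolation=2)[:,:];b=cv2.resize(b,None,fx=4.4,fy=4.4,interpolation=2)
cv2.imwrite("pics/c1.png",cv2.resize(a,(792,528)));cv2.imwrite("pics/c2.png",cv2.resize(b,(792,572)))
```

Emit:
{"fn": "arm_command", "kwargs": {"rows": [{"z": -5, "wz": 6.5}, {"z": -5, "wz": 6.5}, {"z": -5, "wz": 6.5}, {"z": -5, "wz": 6.5}, {"z": -5, "wz": 6.5}, {"z": -5, "wz": 6.5}, {"z": -5, "wz": 6.5}, {"z": -5, "wz": 6.5}], "grip": 0, "squeeze": 30}}

```text
invalid input at $.rows[0]: expected keys x, y, z, wx, wy, wz
```

Emit:
{"fn": "arm_command", "kwargs": {"rows": [{"x": -20, "y": 9}, {"x": -30, "y": 13}, {"x": -30, "y": 13}, {"x": -30, "y": 13}, {"x": -30, "y": 13}, {"x": -30, "y": 13}, {"x": -30, "y": 13}, {"x": -30, "y": 13}]}}

```text
invalid input at $.rows[0]: expected keys x, y, z, wx, wy, wz
```

Emit:
{"fn": "arm_command", "kwargs": {"rows": [{"x": -30, "y": 13}, {"x": -30, "y": 13}, {"x": -30, "y": 13}, {"x": -30, "y": 13}, {"x": -30, "y": 13}, {"x": -20, "y": 9}, {}, {}]}}

```text
invalid input at $.rows[0]: expected keys x, y, z, wx, wy, wz
```

Emit:
{"fn": "arm_command", "kwargs": {"rows": [{"x": 0, "y": 0, "z": -5, "wx": 0, "wy": 0, "wz": 6.5}, {"x": 0, "y": 0, "z": -5, "wx": 0, "wy": 0, "wz": 6.5}, {"x": 0, "y": 0, "z": -5, "wx": 0, "wy": 0, "wz": 6.5}, {"x": 0, "y": 0, "z": -5, "wx": 0, "wy": 0, "wz": 6.5}, {"x": 0, "y": 0, "z": -5, "wx": 0, "wy": 0, "wz": 6.5}, {"x": 0, "y": 0, "z": -5, "wx": 0, "wy": 0, "wz": 6.5}, {"x": 0, "y": 0, "z": -5, "wx": 0, "wy": 0, "wz": 6.5}, {"x": 0, "y": 0, "z": -5, "wx": 0, "wy": 0, "wz": 6.5}], "grip": 0, "squeeze": 30}}

```text
clock: 0.82
eef_pos: [138.7, 557.8, 271.1]
tool_rot: [-3.141, 0.001, 1.985]
ft_force: [0.0, -0.2, -0.6]
width: -0.1
finger_force: 0.0
```

Emit:
{"fn": "arm_command", "kwargs": {"rows": [{"x": -20, "y": 9, "z": 0, "wx": 0, "wy": 0, "wz": 0}, {"x": -30, "y": 13, "z": 0, "wx": 0, "wy": 0, "wz": 0}, {"x": -30, "y": 13, "z": 0, "wx": 0, "wy": 0, "wz": 0}, {"x": -30, "y": 13, "z": 0, "wx": 0, "wy": 0, "wz": 0}, {"x": -30, "y": 13, "z": 0, "wx": 0, "wy": 0, "wz": 0}, {"x": -30, "y": 13, "z": 0, "wx": 0, "wy": 0, "wz": 0}, {"x": -30, "y": 13, "z": 0, "wx": 0, "wy": 0, "wz": 0}, {"x": -20, "y": 9, "z": 0, "wx": 0, "wy": 0, "wz": 0}]}}

```text
clock: 1.48
eef_pos: [317.6, 394.1, 271.0]
tool_rot: [-3.141, 0.001, 1.989]
ft_force: [-0.2, 0.5, 0.5]
width: -0.1
finger_force: 0.0
```

Emit:
{"fn": "arm_command", "kwargs": {"rows": [{"x": -25, "y": 11, "z": 0, "wx": 0, "wy": 0, "wz": 0}, {"x": -35, "y": 15, "z": 0, "wx": 0, "wy": 0, "wz": 0}, {"x": -35, "y": 15, "z": 0, "wx": 0, "wy": 0, "wz": 0}, {"x": -35, "y": 15, "z": 0, "wx": 0, "wy": 0, "wz": 0}, {"x": -35, "y": 15, "z": 0, "wx": 0, "wy": 0, "wz": 0}, {"x": -30, "y": 14, "z": 0, "wx": 0, "wy": 0, "wz": 0}, {"x": -20, "y": 9, "z": 0, "wx": 0, "wy": 0, "wz": 0}, {"x": 0, "y": 0, "z": 0, "wx": 0, "wy": 0, "wz": 0}]}}

```text
clock: 2.15
eef_pos: [492.1, 234.9, 270.7]
tool_rot: [-3.141, 0.001, 1.986]
ft_force: [-0.6, -0.2, 0.3]
width: -0.1
finger_force: 0.0
```

Emit:
{"fn": "arm_command", "kwargs": {"rows": [{"x": 0, "y": 0, "z": 10, "wx": 0, "wy": 0, "wz": 0}, {"x": 0, "y": 0, "z": 15, "wx": 0, "wy": 0, "wz": 0}, {"x": 0, "y": 0, "z": 15, "wx": 0, "wy": 0, "wz": 0}, {"x": 0, "y": 0, "z": 15, "wx": 0, "wy": 0, "wz": 0}, {"x": 0, "y": 0, "z": 15, "wx": 0, "wy": 0, "wz": 0}, {"x": 0, "y": 0, "z": 8, "wx": 0, "wy": 0, "wz": 0}, {"x": 0, "y": 0, "z": 0, "wx": 0, "wy": 0, "wz": 0}, {"x": 0, "y": 0, "z": 0, "wx": 0, "wy": 0, "wz": 0}]}}

```text
clock: 2.82
eef_pos: [488.7, 238.6, 192.9]
tool_rot: [-3.141, -0.0, 1.991]
ft_force: [0.4, 1.1, 0.1]
width: -0.3
finger_force: 0.0
```

Run:
```python
from h import *
d=grab("side");cv2.imwrite("pics/s1.png",cv2.resize(d["image"][90:300,120:400,::-1],None,fx=2.8,fy=2.8,interpolation=2))
print(env.state()["eef_pos"],env.state()["joint_positions"].round(2))
```

```text
[489.41975535 238.57174081 193.8463826 ] [ 0.23  0.11  1.73  0.    1.3  -0.19]
```

View pics/s1.png

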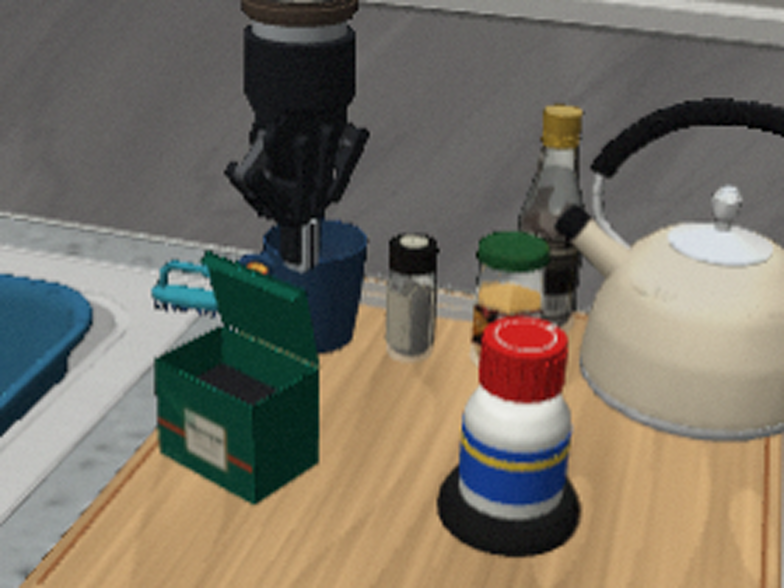

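The fingers stand behind the raised lid and clear of it, at crop (300,250), with the mug behind them. Now I'll sweep the lid over along an arc.

Emit:
{"fn": "arm_command", "kwargs": {"rows": [{"x": 0, "y": -8, "z": 0, "wx": 0, "wy": 0, "wz": 0}, {"x": 0, "y": -8, "z": 0, "wx": 0, "wy": 0, "wz": 0}, {"x": 0, "y": -8, "z": 1, "wx": 0, "wy": 0, "wz": 0}, {"x": 0, "y": -8, "z": 1, "wx": 0, "wy": 0, "wz": 0}, {"x": 0, "y": -6, "z": 2, "wx": 0, "wy": 0, "wz": 0}, {"x": 0, "y": -6, "z": 3, "wx": 0, "wy": 0, "wz": 0}, {"x": 0, "y": -5, "z": 4, "wx": 0, "wy": 0, "wz": 0}, {"x": 0, "y": -5, "z": 4, "wx": 0, "wy": 0, "wz": 0}]}}

```text
clock: 3.53
eef_pos: [440.0, 215.9, 178.3]
tool_rot: [3.141, 0.0, 1.99]
ft_force: [0.8, -0.6, 2.1]
width: -0.3
finger_force: 0.8
```

Emit:
{"fn": "arm_command", "kwargs": {"rows": [{"x": 0, "y": -4, "z": 5, "wx": 0, "wy": 0, "wz": 0}, {"x": 0, "y": -4, "z": 5, "wx": 0, "wy": 0, "wz": 0}, {"x": 0, "y": -3, "z": 5, "wx": 0, "wy": 0, "wz": 0}, {"x": 0, "y": -2, "z": 5, "wx": 0, "wy": 0, "wz": 0}, {"x": 0, "y": -2, "z": 5, "wx": 0, "wy": 0, "wz": 0}, {"x": 0, "y": -1, "z": 3, "wx": 0, "wy": 0, "wz": 0}, {"x": 0, "y": 0, "z": 0, "wx": 0, "wy": 0, "wz": 0}, {"x": 0, "y": 0, "z": 0, "wx": 0, "wy": 0, "wz": 0}]}}

```text
clock: 4.2
eef_pos: [425.1, 209.4, 149.7]
tool_rot: [-3.14, -0.0, 1.99]
ft_force: [-0.5, 0.0, 0.6]
width: 0.1
finger_force: 0.0
```

Emit:
{"fn": "arm_command", "kwargs": {"rows": [{"x": 0, "y": 0, "z": 2, "wx": 0, "wy": 0, "wz": 0}, {"x": 0, "y": 0, "z": 2, "wx": 0, "wy": 0, "wz": 0}, {"x": 0, "y": 0, "z": 1, "wx": 0, "wy": 0, "wz": 0}, {"x": 0, "y": 0, "z": 0, "wx": 0, "wy": 0, "wz": 0}, {"x": 0, "y": 0, "z": 0, "wx": 0, "wy": 0, "wz": 0}]}}

```text
clock: 4.62
eef_pos: [425.5, 209.6, 145.2]
tool_rot: [-3.141, -0.0, 1.99]
ft_force: [-1.0, 0.1, -0.4]
width: -0.0
finger_force: 0.0
```

Run:
```python
from h import *
d=grab("side");cv2.imwrite("pics/s2.png",cv2.resize(d["image"][90:300,120:400,::-1],None,fx=2.8,fy=2.8,interpolation=2))
print(env.state()["eef_pos"],env.state()["ft_force"])
```

```text
[425.55011642 209.56490773 145.26379013] [-0.26831539 -0.37807427  0.58484407]
```

View pics/s2.png

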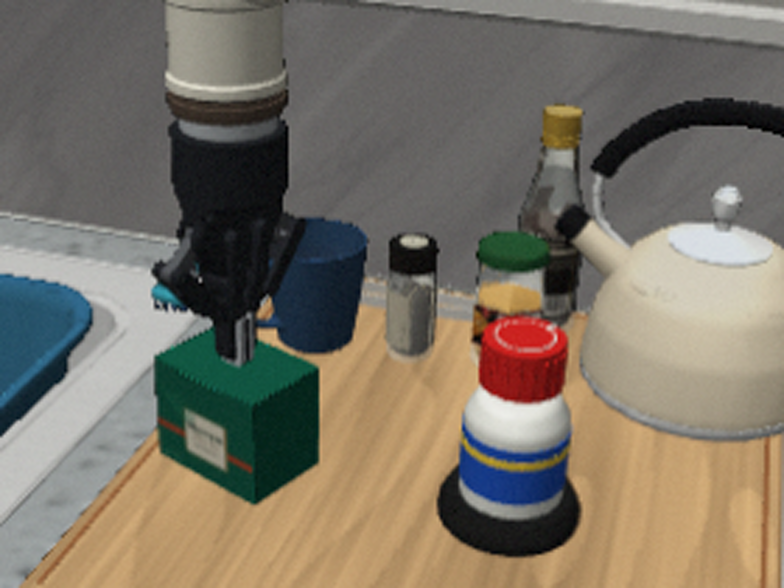

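The lid lies down on the box, with the fingers on it at crop (238,350). I'll press until I feel a firm contact.

Emit:
{"fn": "arm_command", "kwargs": {"rows": [{"x": 0, "y": 0, "z": 1, "wx": 0, "wy": 0, "wz": 0}, {"x": 0, "y": 0, "z": 1, "wx": 0, "wy": 0, "wz": 0}, {"x": 0, "y": 0, "z": 0, "wx": 0, "wy": 0, "wz": 0}, {"x": 0, "y": 0, "z": 0, "wx": 0, "wy": 0, "wz": 0}]}}

```text
clock: 5.0
eef_pos: [425.8, 209.6, 144.3]
tool_rot: [3.141, 0.0, 1.99]
ft_force: [-3.0, -0.1, 7.6]
width: 0.2
finger_force: 3.5
```

Emit:
{"fn": "arm_command", "kwargs": {"rows": [{"x": 0, "y": 0, "z": -5, "wx": 0, "wy": 0, "wz": 0}, {"x": 0, "y": 0, "z": -15, "wx": 0, "wy": 0, "wz": 0}, {"x": 0, "y": 0, "z": -20, "wx": 0, "wy": 0, "wz": 0}, {"x": 0, "y": 0, "z": -20, "wx": 0, "wy": 0, "wz": 0}, {"x": 0, "y": 0, "z": -20, "wx": 0, "wy": 0, "wz": 0}, {"x": 0, "y": 0, "z": -20, "wx": 0, "wy": 0, "wz": 0}, {"x": 0, "y": 0, "z": -15, "wx": 0, "wy": 0, "wz": 0}, {"x": 0, "y": 0, "z": -5, "wx": 0, "wy": 0, "wz": 0}]}}

```text
clock: 5.67
eef_pos: [426.8, 209.8, 266.3]
tool_rot: [3.137, 0.001, 1.99]
ft_force: [-0.2, 0.4, -0.1]
width: 0.1
finger_force: 0.0
```

Emit:
{"fn": "arm_command", "kwargs": {"rows": [{"x": -15, "y": 5, "z": 0, "wx": 0, "wy": 0, "wz": 0}, {"x": -30, "y": 12, "z": 0, "wx": 0, "wy": 0, "wz": 0}, {"x": -33, "y": 12, "z": 0, "wx": 0, "wy": 0, "wz": 0}, {"x": -33, "y": 13, "z": 0, "wx": 0, "wy": 0, "wz": 0}, {"x": -33, "y": 13, "z": 0, "wx": 0, "wy": 0, "wz": 0}, {"x": -30, "y": 12, "z": 0, "wx": 0, "wy": 0, "wz": 0}, {"x": -14, "y": 5, "z": 0, "wx": 0, "wy": 0, "wz": 0}, {"x": 0, "y": 0, "z": 0, "wx": 0, "wy": 0, "wz": 0}], "grip": 1}}

```text
clock: 6.33
eef_pos: [569.0, 64.8, 262.0]
tool_rot: [-3.14, -0.0, 1.987]
ft_force: [-1.4, -0.6, -0.1]
width: 85.3
finger_force: 0.0
```

Emit:
{"fn": "arm_command", "kwargs": {"rows": [{"x": 0, "y": 0, "z": 0, "wx": 0, "wy": 0, "wz": 0}, {"x": 0, "y": 0, "z": 0, "wx": 0, "wy": 0, "wz": 0}, {"x": 0, "y": 0, "z": 0, "wx": 0, "wy": 0, "wz": 0}, {"x": 0, "y": 0, "z": 0, "wx": 0, "wy": 0, "wz": 0}]}}

```text
clock: 6.67
eef_pos: [567.2, 68.3, 263.5]
tool_rot: [3.141, -0.0, 1.992]
ft_force: [-0.5, -0.7, -0.1]
width: 85.2
finger_force: 0.0
```

Run:
```python
from h import *
s=env.state();print(s["eef_pos"],s["tool_rot"],s["joint_positions"].round(2),s["width"])
d=grab("wrist");im=d["image"];P=cloud(d)
hsv=cv2.cvtColor(im,cv2.COLOR_RGB2HSV);H,S,V=[hsv[...,i].astype(int) for i in range(3)]
m=((H<6)|(H>174))&(S>150)&(V>80)&(d["z_map"]>0)
c,l,st,ce=cv2.connectedComponentsWithStats(m.astype(np.uint8));i=1+np.argmax(st[1:,4]);print(st[i])
q=P[l==i];zt=np.percentile(q[:,2],80);t=(l==i)&(abs(P[...,2]-zt)<3)
print("top z",zt,cv2.minEnclosingCircle(P[t][:,:2].astype(np.float32)))
v,u=np.nonzero(t);w=onz(d,np.c_[u,v],202);print("ray circle",cv2.minEnclosingCircle(w[:,:2].astype(np.float32)))
for n in ["scene","side"]:
    d2=grab(n);P2=cloud(d2);g=cv2.cvtColor(d2["image"],cv2.COLOR_RGB2HSV);m2=(g[...,0]>65)&(g[...,0]<95)&(g[...,1]>110)&(d2["z_map"]>0)&(P2[...,0]<500)&(P2[...,0]>360)
    m2=m2&(P2[...,2]>60);q=P2[m2];print(n,"box max z",np.percentile(q[:,2],[50,90,99,99.8]).round(1),m2.sum())
cv2.imwrite("pics/w1.png",im[...,::-1])
```

```text
[567.20626704  68.28721869 263.48079629] [ 3.14145755e+00 -9.54042724e-05  1.99179497e+00] [-0.09  0.13  1.57  0.    1.45 -0.51] 85.23020463366076
[ 223  171   67   71 1761]
top z 202.8081268644129 ((569.8329467773438, 68.99881744384766), 27.356861114501953)
ray circle ((569.7273559570312, 69.16653442382812), 27.49003791809082)
scene box max z [142.2 144.7 145.7 146. ] 1878
side box max z [129.5 145.2 146.1 146.5] 2481
```

View pics/w1.png

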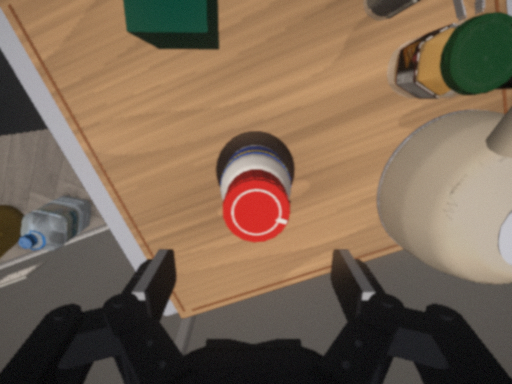

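The wrist view shows the cap's top face centred near pixel (256,208), with its pointer at (285,221). The tea box is shut at top left, where the depth tops out at z of about 146. Now I'll descend and grip.

Emit:
{"fn": "arm_command", "kwargs": {"rows": [{"x": -1, "y": 1.5, "z": 8, "wx": 0, "wy": 0, "wz": 0}, {"x": 0, "y": 0, "z": 16, "wx": 0, "wy": 0, "wz": 0}, {"x": 0, "y": 0, "z": 16, "wx": 0, "wy": 0, "wz": 0}, {"x": 0, "y": 0, "z": 16, "wx": 0, "wy": 0, "wz": 0}, {"x": 0, "y": 0, "z": 16, "wx": 0, "wy": 0, "wz": 0}, {"x": 0, "y": 0, "z": 14, "wx": 0, "wy": 0, "wz": 0}, {"x": 0, "y": 0, "z": 10, "wx": 0, "wy": 0, "wz": 0}, {"x": 0, "y": 0, "z": 0, "wx": 0, "wy": 0, "wz": 0}]}}

```text
clock: 7.48
eef_pos: [567.8, 67.1, 164.2]
tool_rot: [-3.137, -0.003, 1.99]
ft_force: [-0.8, 0.5, -0.5]
width: 85.3
finger_force: 0.0
```

Emit:
{"fn": "arm_command", "kwargs": {"rows": [{"x": 0, "y": 0, "z": 0, "wx": 0, "wy": 0, "wz": 0}, {"x": 0, "y": 0, "z": 0, "wx": 0, "wy": 0, "wz": 0}, {"x": 0, "y": 0, "z": 0, "wx": 0, "wy": 0, "wz": 0}, {"x": 0, "y": 0, "z": 0, "wx": 0, "wy": 0, "wz": 0}, {"x": 0, "y": 0, "z": 0, "wx": 0, "wy": 0, "wz": 0}, {"x": 0, "y": 0, "z": 0, "wx": 0, "wy": 0, "wz": 0}, {"x": 0, "y": 0, "z": 0, "wx": 0, "wy": 0, "wz": 0}, {"x": 0, "y": 0, "z": 0, "wx": 0, "wy": 0, "wz": 0}], "grip": 0.45, "squeeze": 80}}

```text
clock: 8.15
eef_pos: [570.5, 66.8, 168.1]
tool_rot: [3.14, 0.001, 1.99]
ft_force: [1.6, 0.8, 3.6]
width: 53.5
finger_force: 83.2
```

Emit:
{"fn": "arm_command", "kwargs": {"rows": [{"x": 0, "y": 0, "z": 1.5, "wx": 0, "wy": 0, "wz": 0}, {"x": 0, "y": 0, "z": 1.5, "wx": 0, "wy": 0, "wz": 0}, {"x": 0, "y": 0, "z": 1.5, "wx": 0, "wy": 0, "wz": 0}, {"x": 0, "y": 0, "z": 1, "wx": 0, "wy": 0, "wz": 0}, {"x": 0, "y": 0, "z": 0, "wx": 0, "wy": 0, "wz": 0}, {"x": 0, "y": 0, "z": 0, "wx": 0, "wy": 0, "wz": 0}]}}

```text
clock: 8.65
eef_pos: [570.5, 66.8, 162.8]
tool_rot: [3.14, 0.001, 1.99]
ft_force: [0.4, 0.4, 7.2]
width: 53.4
finger_force: 83.9
```

```bash
cat > k.py <<'E'
from h import *
s=env.state();print(s["eef_pos"],s["ft_force"],s["moment"],s["width"],s["finger_force"])
for n in ["scene","side"]:
    d=grab(n);P=cloud(d);hsv=cv2.cvtColor(d["image"],cv2.COLOR_RGB2HSV);H,S,V=[hsv[...,i].astype(int) for i in range(3)]
    m=((H<6)|(H>174))&(S>150)&(V>80)&(d["z_map"]>0)&(abs(P[...,0]-569)<40)&(abs(P[...,1]-68)<40)
    q=P[m];print(n,m.sum(),q.mean(0).round(1),"z pct",np.percentile(q[:,2],[3,90,97]).round(1))
E
python3 k.py
```

```text
[570.48667269  66.82209112 162.81540457] [0.384121   0.41868282 7.23264506] [ 0.09301743 -0.05541923 -0.04776517] 53.37244762151594 83.85292774764821
scene 242 [554.7  72.9 186.1] z pct [165.2 196.7 197.7]
side 430 [567.8  50.7 187.2] z pct [166.2 197.1 197.9]
```

Emit:
{"fn": "arm_command", "kwargs": {"rows": [{"x": 0, "y": 0, "z": 1, "wx": 0, "wy": 0, "wz": 0}, {"x": 0, "y": 0, "z": 0, "wx": 0, "wy": 0, "wz": -3}, {"x": 0, "y": 0, "z": 0, "wx": 0, "wy": 0, "wz": -5}, {"x": 0, "y": 0, "z": 0, "wx": 0, "wy": 0, "wz": -5}, {"x": 0, "y": 0, "z": 0, "wx": 0, "wy": 0, "wz": -5}, {"x": 0, "y": 0, "z": 0, "wx": 0, "wy": 0, "wz": -5}, {"x": 0, "y": 0, "z": 0, "wx": 0, "wy": 0, "wz": -3}, {"x": 0, "y": 0, "z": 0, "wx": 0, "wy": 0, "wz": 0}], "squeeze": 100}}

```text
clock: 9.42
eef_pos: [571.0, 67.0, 162.6]
tool_rot: [3.139, 0.003, 2.446]
ft_force: [0.2, 1.1, 9.8]
width: 52.7
finger_force: 104.7
```

```bash
python3 k.py
```

```text
[570.99623251  67.00217518 162.64922325] [0.19351631 1.10634301 9.76637807] [0.1675538  0.04438725 0.06648795] 52.715124723374565 104.67699489556253
scene 368 [554.9  71.5 187.9] z pct [165.1 196.6 197.7]
side 368 [560.5  56.1 185.3] z pct [165.9 196.3 197.1]
```

Emit:
{"fn": "arm_command", "kwargs": {"rows": [{"x": 0, "y": 0, "z": 0, "wx": 0, "wy": 0, "wz": -5}, {"x": 0, "y": 0, "z": 0, "wx": 0, "wy": 0, "wz": -5}, {"x": 0, "y": 0, "z": 0, "wx": 0, "wy": 0, "wz": -5}, {"x": 0, "y": 0, "z": 0, "wx": 0, "wy": 0, "wz": -5}, {"x": 0, "y": 0, "z": 0, "wx": 0, "wy": 0, "wz": -5}, {"x": 0, "y": 0, "z": 0, "wx": 0, "wy": 0, "wz": -5}, {"x": 0, "y": 0, "z": 0, "wx": 0, "wy": 0, "wz": 0}, {"x": 0, "y": 0, "z": 0, "wx": 0, "wy": 0, "wz": 0}]}}

```text
clock: 10.18
eef_pos: [571.1, 67.0, 162.6]
tool_rot: [3.141, 0.004, 2.968]
ft_force: [0.6, 1.1, 10.1]
width: 53.1
finger_force: 104.7
```

Emit:
{"fn": "arm_command", "kwargs": {"rows": [{"x": 0, "y": 0, "z": 0, "wx": 0, "wy": 0, "wz": -5}, {"x": 0, "y": 0, "z": 0, "wx": 0, "wy": 0, "wz": -5}, {"x": 0, "y": 0, "z": 0, "wx": 0, "wy": 0, "wz": -5}, {"x": 0, "y": 0, "z": 0, "wx": 0, "wy": 0, "wz": -5}, {"x": 0, "y": 0, "z": 0, "wx": 0, "wy": 0, "wz": -5}, {"x": 0, "y": 0, "z": 0, "wx": 0, "wy": 0, "wz": -3}, {"x": 0, "y": 0, "z": 0, "wx": 0, "wy": 0, "wz": 0}, {"x": 0, "y": 0, "z": 0, "wx": 0, "wy": 0, "wz": 0}]}}

```text
clock: 10.85
eef_pos: [571.1, 67.0, 162.7]
tool_rot: [-3.141, 0.004, -2.827]
ft_force: [1.0, 1.2, 9.9]
width: 53.1
finger_force: 104.6
```

```bash
python3 k.py
python3 - <<'E'
from h import *
d=grab("side");a=d["image"][150:300,240:370,::-1];b=grab("scene")["image"][120:270,270:400,::-1]
cv2.imwrite("pics/t1.png",cv2.resize(np.hstack([a,b]),None,fx=3,fy=3,interpolation=2))
E
```

```text
[571.13182207  67.04426186 162.68229414] [0.95796128 1.24431705 9.91293476] [ 0.21995026 -0.10306311  0.01418008] 53.14742949261332 104.64313973207027
scene 537 [558.3  62.6 186.9] z pct [164.4 196.4 197.1]
side 637 [556.   57.2 187. ] z pct [166.1 196.9 197.4]
```

View pics/t1.png

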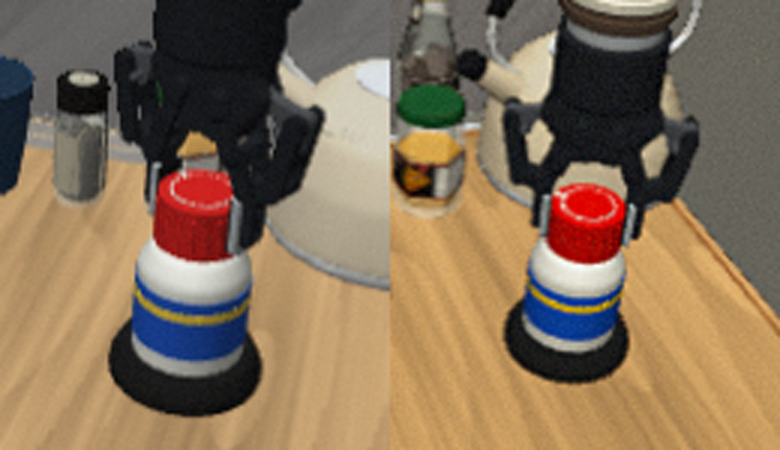

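The cap is held between the fingers, and its pointer has moved round to the left-back, at (178,178) in the left crop. The turn is about 84 degrees with no slip. Lifting now.

Emit:
{"fn": "arm_command", "kwargs": {"rows": [{"x": 0, "y": 0, "z": -3, "wx": 0, "wy": 0, "wz": 0}, {"x": 0, "y": 0, "z": -4, "wx": 0, "wy": 0, "wz": 0}, {"x": 0, "y": 0, "z": -4, "wx": 0, "wy": 0, "wz": 0}, {"x": 0, "y": 0, "z": -4, "wx": 0, "wy": 0, "wz": 0}, {"x": 0, "y": 0, "z": 0, "wx": 0, "wy": 0, "wz": 0}, {"x": 0, "y": 0, "z": 0, "wx": 0, "wy": 0, "wz": 0}]}}

```text
clock: 11.55
eef_pos: [569.4, 66.9, 175.4]
tool_rot: [3.141, -0.001, -2.827]
ft_force: [1.7, 1.2, 2.0]
width: 52.9
finger_force: 105.0
```

Emit:
{"fn": "arm_command", "kwargs": {"rows": [{"x": 0, "y": 0, "z": -6, "wx": 0, "wy": 0, "wz": 0}, {"x": 0, "y": 0, "z": -10, "wx": 0, "wy": 0, "wz": 0}, {"x": 0, "y": 0, "z": -12, "wx": 0, "wy": 0, "wz": 0}, {"x": 0, "y": 0, "z": -12, "wx": 0, "wy": 0, "wz": 0}, {"x": 0, "y": 0, "z": -12, "wx": 0, "wy": 0, "wz": 0}, {"x": 0, "y": 0, "z": -10, "wx": 0, "wy": 0, "wz": 0}, {"x": 0, "y": 0, "z": -4, "wx": 0, "wy": 0, "wz": 0}, {"x": 0, "y": 0, "z": 0, "wx": 0, "wy": 0, "wz": 0}]}}

```text
clock: 12.22
eef_pos: [570.5, 66.8, 243.7]
tool_rot: [-3.14, 0.003, -2.827]
ft_force: [-0.2, 0.5, 0.7]
width: 53.0
finger_force: 106.1
```

Emit:
{"fn": "arm_command", "kwargs": {"rows": [{"x": 0, "y": 0, "z": 0, "wx": 0, "wy": 0, "wz": 0}, {"x": 0, "y": 0, "z": 0, "wx": 0, "wy": 0, "wz": 0}, {"x": 0, "y": 0, "z": 0, "wx": 0, "wy": 0, "wz": 0}, {"x": 0, "y": 0, "z": 0, "wx": 0, "wy": 0, "wz": 0}, {"x": 0, "y": 0, "z": 0, "wx": 0, "wy": 0, "wz": 0}, {"x": 0, "y": 0, "z": 0, "wx": 0, "wy": 0, "wz": 0}]}}

```text
clock: 12.72
eef_pos: [569.5, 66.9, 241.4]
tool_rot: [3.141, -0.001, -2.827]
ft_force: [-1.1, -0.1, -0.4]
width: 52.7
finger_force: 106.1
```

```bash
python3 k.py
python3 - <<'E'
from h import *
d=grab("side");cv2.imwrite("pics/f1.png",d["image"][...,::-1])
E
```

```text
[569.48112064  66.89041568 241.44111563] [-1.07799319 -0.11084907 -0.41763874] [-0.0063785   0.00334072 -0.03206753] 52.68652585259489 106.0796182276681
scene 602 [555.1  62.2 264.6] z pct [242.7 275.4 275.9]
side 678 [554.   56.2 264.8] z pct [244.  275.7 276.1]
```

View pics/f1.png

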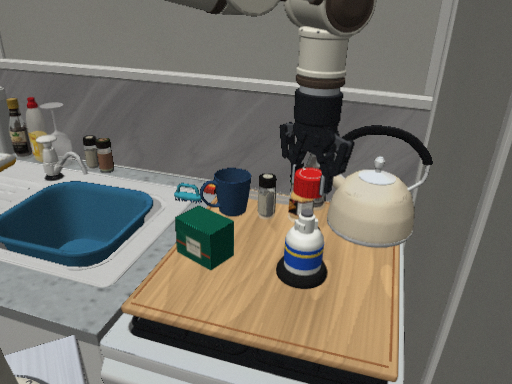

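The cap is held upright at (308,182) straight over the bottle's bare neck at (304,212). The tea box is shut at (204,236), and the mug, salt jar and jar have not moved. Handing in.

```bash
python3 -c "
from rig import env
print(env.job_done())"
```

```text
the job is handed in; nothing more can be done
None
```

I handed the job in at about 13 s: the tea box is shut and the gripper holds the descaler cap upright over the bottle, its rim about 5 cm above the neck; the hand-in returned no verdict.

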